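# Two-stroke check of a pallet mover's brake lever

## Task

Check the brake lever, the long one with the ball end: with the outside of the fingers press it in towards the handlebar until it stops, let it spring all the way back out, then press it in to its stop once more and finish while still holding it there, so that one can see that it stops short of the bar. Press from the lever's outer side only, never grip it or touch the bar, and do not force it once it has stopped. Leave the short throttle lever and everything lying about where they are.

Things in the scene. Friction and masses are not known exactly. Their poses are not given: they have to be found in the camera images.
- brake_unit: The brake fixture, bolted to the bench: dark steel plate 100 x 170 x 12 mm, two grey posts, a level handlebar and the long brake lever. Origin: centre of the plate's underside, at bench height; turned about the vertical. Own y runs along the bar, from lever pivot to lever end; x from the bar to the lever's side; z up. Vertical lever pivot at x = +45, y = -85 mm.
- brake_bar (a point): Middle of the rubber grip, on the handlebar's axis: x 0, y +52 mm in brake_unit, 115 mm above the bench; axes as brake_unit. Steel tube 22 mm across, y -120 to +120; grip 32 mm across, y -15 to +120; pivot clamp at y -85, its top 132 mm above the bench, the fixture's highest point. Not to be touched.
- brake_press (a point): Point on the outer face (away from the bar) of the brake lever's blade, 125 mm from the pivot, at the blade's mid-height, 115 mm above the bench; moves with the lever. Own x points outwards, square to the blade, y along it to the ball, z up. Aluminium blade 160 mm long from the pivot, 8 thick, 18 high. Outside it the space is free down to the bench.
- brake_ball (a point): Centre of the 22 mm ball at the free end of the brake lever, 164 mm from the pivot, 115 mm above the bench; moves with the lever.
- brake_lever (a joint): Brake lever angle, rad: 0 = let go, blade slanting 0.30 rad outwards from the bar; grows as it is pressed towards the bar; 0.30 = at its built-in stop, blade parallel to the bar, 25 mm short of the grip. Sprung: at brake_press 1.5 N starts it, 6 N just brings it to the stop; then it is rigid. Let go, it springs back to 0.
- throttle_unit: The second, similar fixture (same plate, posts and bar, same axes and origin), with the short hand throttle; it may stand on either side of the brake fixture. To be left alone.
- throttle_press (a point): Point on the outer face of the short throttle lever (85 mm long, square end, no ball), 70 mm from its pivot, 115 mm above the bench. The throttle has no spring and stays where it is put; it must not be moved.
- bore_gauge: Loose bore gauge lying on the bench: grey handle and steel rod along its own y, 245 mm long, black dial 58 mm across, 24 mm high. Origin: on the bench, near mid-length.
- caliper: Loose caliper lying flat, 210 mm along its own x, 12 mm high. Origin: underside, mid-length.
- spacer: Loose steel spacer ring, 64 mm across, 25 mm high, lying between the two fixtures. Origin: centre of its underside.
- bolt: Loose bolt standing on its head, 70 mm high, head 36 mm across. Origin: centre of its underside.
- nut: Loose dark steel nut, 32 mm across, 14 mm high, on the bench by the brake fixture's base plate, on the side away from the lever. Origin: centre of its underside.
- oil_bottle: Loose closed oil bottle, 54 mm across, 150 mm high, far side of the bench. Origin: centre of its underside.
- socket: Loose steel socket, 34 mm across, 55 mm high, standing. Origin: centre of its underside.

How it is judged:
On the way, in this order (a step that is already met when the one before it is completed fails the run):
1. the brake lever is pressed in to its stop by the fingers, from its outer side (value of joint brake_lever above 0.28 rad and contact force between the fingers and brake_lever above 2 N and x of the grasp point in the frame of brake_press above 0 m), for 0.2 s.
2. the brake lever has sprung all the way back out (value of joint brake_lever below 0.02 rad), for 0.2 s.
3. the brake lever is pressed in to its stop again (value of joint brake_lever above 0.28 rad), for 0.2 s.
At the end, for the whole second after the job is handed in: The brake lever is held within 0.02 rad of its stop (joint above 0.28) by the fingers (more than 2 N) with the grasp point on the outer side of the lever, the bar untouched, the throttle lever within 6 mm and every loose thing within 15 mm of where it was (all of step 1 and contact force between the fingers and brake_unit_c4 below 2 N and distance of throttle_press from where it was at the start of the episode below 0.006 m and distance of each of bore_gauge, caliper, spacer, bolt, oil_bottle, socket, nut from where it was at the start of the episode below 0.015 m); the arm keeps its last pose, push and grip.
It fails at once if the bar is touched, or bar and lever are squeezed together (contact force between any of the fingers, the arm and brake_unit_c3 above 2 N or contact force between any of the fingers, the arm and brake_unit_c4 above 2 N or contact force between any of the fingers, the arm and brake_unit_c5 above 2 N or contact force between any of the fingers, the arm and brake_unit_c6 above 2 N).
It fails at once if the lever is forced (over 40 N) (contact force between anything else and brake_lever above 40 N).
It fails at once if the throttle lever is moved (distance of throttle_press from where it was at the start of the episode above 0.006 m).
It fails at once if a loose thing is moved or lifted (distance of any of bore_gauge, caliper, spacer, bolt, oil_bottle, socket, nut from where it was at the start of the episode above 0.015 m).
It also fails if it takes over 35 s, if anything falls off the work surface, if the arm or the gripper's body presses on something with over 40 N, if the wrist force passes 120 N, or if a joint passes its speed limit or range.

## Robot

A 6-joint arm with a two-finger parallel gripper is mounted at the origin on the work surface. World frame = base frame: x ahead of the robot, y to its left, z up, the work surface at z = 0. Lengths are in m, angles in rad, forces in N, time in s.
With the tool pointing down it reaches from about 0.425 to 0.95 m from the base axis. Payload 3.5 kg.
Tool frame: the origin (TCP) lies midway between the tips of the shut fingers; the grasp point (between the pads) lies 19 mm behind it; z points along the fingers, y is the direction in which the jaws open and shut (so a half turn about z gives the same grasp; the last joint's range is limited). The gripper opens to 85 mm and grips with 20 to 120 N. Pads are 22 mm wide; open, the fingers measure 114 mm over their backs; the gripper's body (76 mm by 85 mm) begins 54 mm behind the grasp point. The pads swing forward as they close: fully open they stand 13 mm farther back than shut.
Start: joints at [-1.357, 0.286, 1.577, -0, 1.279, -0.15], TCP at [0.24, -0.631, 0.231] pointing down, gripper open.
Joint ranges: [-2.77, 2.77], [-0.9, 2.22], [0.21, 2.48], [-1.53, 4.67], [0.24, 2.81], [-2.84, 2.84]. Speed limits (rad/s): [2.79, 2.79, 3.14, 3.14, 3.14, 3.14].

## Interface

Orientations are given as a unit quaternion [x, y, z, w].
In Python, from plant import * gives the robot as it stands.
- The arm moves only by the shell command python3 -m jog 'ROWS' [FORCE]. ROWS is a JSON object of lists of equal length, an entry for each row: "travel": the shift along the world's x, y, z in mm, a list of three; "dr": the turn, a rotation vector about the world's x, y, z in degrees, a list of three; "jaw": the closure in counts, from 0 (fully open) to 255 (shut). In form: {"travel": [[x, y, z], ...], "dr": [[wx, wy, wz], ...], "jaw": [jaw, ...]}. A call has 1 to 5 rows; each row shifts and turns the commanded pose from where the row before left it; what a row does not reach is not made up. A row lasts 1/12 s, in which the tool goes at most 41.7 mm and 7.16 degrees, less where a joint would pass 70% of its speed; a pose out of reach is approached as far as the arm can. A call is refused whole if a number of a shift passes 41.7 or a number of a turn 7.16, either way. A call with a gripper value outside its range is refused whole. The fingers move at their own pace and stop on an object; FORCE is the grip in N (left out, the last holds). Time passes only in rows, so rows that do not move let the fingers close. It gives the time, the measured TCP pose, the force and the opening at its end, in the units of the state.
- get_state(): the state, without advancing time (a new reading comes with each control period).
- read_camera(name): name is "side" or "top" or "wrist"; returns the picture (420x560x3 uint8, red, green, blue); there is no depth.
- camera_info(name): a dict with "K" (3x3 intrinsics, pixels), "R" (3x3) and "t" (3): a world point X has camera coordinates R X + t; the wrist camera has in their place "mount" (4x4, takes a point from camera to tool coordinates, whose origin is the TCP and whose axes are the flange's). Camera axes: x right, y down, z forward; pixel columns grow to the right and rows downward; lengths in m; the calibration is good to about 2 mm. A picture is of the moment at which its call begins: read the wrist's pose just before it. camera_info takes no time and is no camera call.
- sign_off(): hands the job in, once; it reports no verdict.
The state is a dict: "time": time; "qpos": joint angles; "dq": joint speeds; "joint_efforts": joint torques, N m; "eef_pos": TCP position; "tcp_rot": TCP orientation; "contact_force": force on the tool from outside, world axes, zero at the start; "wrist_torque": the same for the moment, N m; "opening": opening from 0.0 (shut) to 1.0 (fully open).
Only numpy, scipy, OpenCV 4.12 (cv2) and the standard library are available. Lean on these libraries where they do the work, as an engineer would, in place of code of your own. Each camera call takes 0.05 s, during which the arm holds its last target. There are 200 camera calls.

## Working session

There is one attempt and no reset: what is moved stays moved. The work goes in short steps, Python scripts to look and compute and a shell command to move; the robot and the scene stay as the last step left them, time stands still between calls to the robot, and variables do not carry over. Pictures are saved under pics/ and viewed, about 8 in all and at most 12, crops included, and the job is handed in when it is done.

```bash
mkdir -p pics; python3 - <<'E'
from plant import *
import cv2
for n in("top","side"):
    cv2.imwrite(f"pics/{n}0.png",read_camera(n)[:,:,::-1]); c=camera_info(n); print(n,c)
s=get_state();print(s)
E
```

```text
top {'K': array([[495.367081  ,   0.        , 286.20259219],
       [  0.        , 495.367081  , 209.69884556],
       [  0.        ,   0.        ,   1.        ]]), 'R': array([[ 0.01109293, -0.99993101,  0.00386261],
       [-0.99648727, -0.01137522, -0.08296821],
       [ 0.08300643, -0.00292868, -0.99654471]]), 't': array([-1.13111299e-03,  5.91333217e-01,  1.35448273e+00])}
side {'K': array([[509.47824668,   0.        , 273.49887593],
       [  0.        , 509.47824668, 207.36033737],
       [  0.        ,   0.        ,   1.        ]]), 'R': array([[-0.86768618, -0.49706431, -0.00691115],
       [-0.34225695,  0.60741842, -0.71687031],
       [ 0.36052861, -0.61965307, -0.69717228]]), 't': array([0.48691059, 0.28274321, 1.18307575])}
{'time': 0.1, 'qpos': array([-1.35698958e+00,  2.87120504e-01,  1.57803625e+00, -4.48240382e-06,
        1.27859045e+00, -1.49999548e-01]), 'dq': array([ 0.00038487, -0.00129462, -0.00332421, -0.00177279,  0.00079526,
       -0.0007507 ]), 'joint_efforts': array([ 5.69152835e-04, -4.07296050e+01, -2.93699706e+01, -1.50189735e-04,
        3.41773281e-03,  4.99080031e-06]), 'eef_pos': array([ 0.24008746, -0.63022367,  0.23005348]), 'tcp_rot': array([ 9.83500504e-01,  1.80902180e-01, -3.65075635e-05, -1.07665937e-03]), 'contact_force': array([ 0.43280015, -0.02994209, -0.18937996]), 'wrist_torque': array([-0.00952503, -0.01405355,  0.02049851]), 'opening': 0.998087435790777}
```

View pics/top0.png

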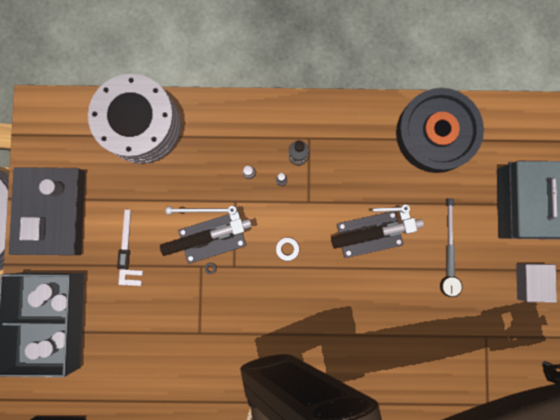

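View pics/side0.png

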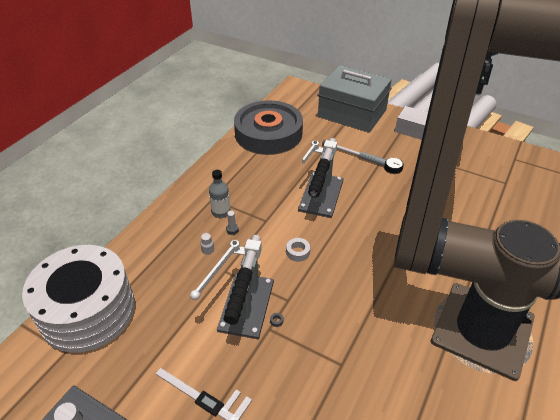

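The top view shows the brake on the left, with its ball at about (168,211), pivot (233,210) and lever on the far side. The throttle is on the right, with its lever at (375–405,210). The side view agrees. I'll zoom in on the brake for more accurate pixels.

```bash
cat > h.py <<'E'
from plant import *
import numpy as np, cv2
def ray(n,u,v,z):
    c=camera_info(n);d=c["R"].T@np.linalg.inv(c["K"])@[u,v,1];o=-c["R"].T@c["t"]
    return o+d*(z-o[2])/d[2]
def proj(n,X):
    c=camera_info(n);p=c["K"]@(c["R"]@np.array(X)+c["t"]);return p[:2]/p[2]
E
python3 - <<'E'
from h import *
im=cv2.imread("pics/top0.png")[130:290,150:310]
cv2.imwrite("pics/topc.png",cv2.resize(im,None,fx=3.75,fy=3.75,interpolation=cv2.INTER_CUBIC))
for l,u,v,z in[("ball",168,211,.115),("pivot",233,210,.12),("barL",164,249,.115),("barR",255,223,.115),("bot",298,147,.15),("sock",248,172,.055),("bolt",281,179,.07),("spacer",287,249,.02),("nut",211,268,.01)]:print(l,ray("top",u,v,z).round(3))
print("side ball",ray("side",195,294,.115).round(3))
E
```

```text
ball [0.577 0.313 0.115]
pivot [0.581 0.144 0.12 ]
barL [0.478 0.32  0.115]
barR [0.548 0.086 0.115]
bot [ 0.742 -0.022  0.15 ]
sock [0.691 0.111 0.055]
bolt [0.671 0.021 0.07 ]
spacer [0.482 0.002 0.02 ]
nut [0.427 0.213 0.01 ]
side ball [0.581 0.311 0.115]
```

View pics/topc.png

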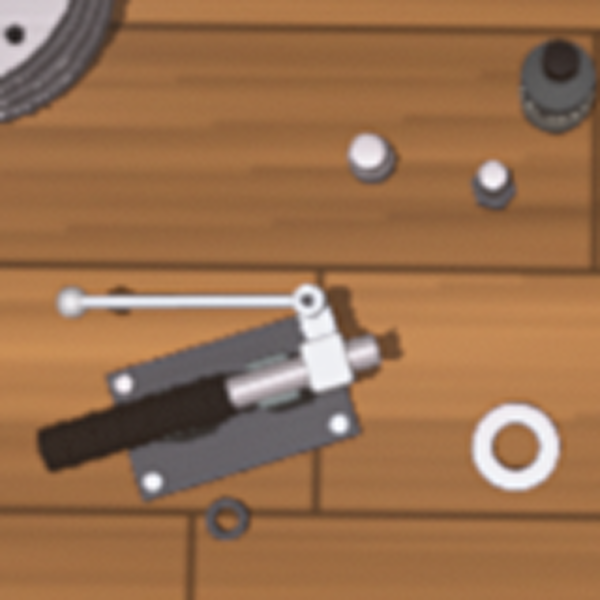

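Positions agree: ball to pivot measures 166 mm, the bar yaw is about 16.6°, and the top and side views of the ball match within 4 mm. The released blade runs along world +y at x≈0.58. I'll shut the fingers and travel at z 0.23, above everything, to the outer side at (0.66, 0.27), turning so a finger back faces the lever.

```bash
python3 -m jog '{"travel":[[28,36,0],[28,36,0],[28,36,0],[28,36,0],[28,36,0]],"dr":[[0,0,3.4],[0,0,3.4],[0,0,3.4],[0,0,3.4],[0,0,3.4]],"jaw":[255,255,255,255,255]}' 20
python3 -m jog '{"travel":[[28,36,0],[28,36,0],[28,36,0],[28,36,0],[28,36,0]],"dr":[[0,0,3.4],[0,0,3.4],[0,0,3.4],[0,0,3.4],[0,0,3.4]],"jaw":[255,255,255,255,255]}'
```

```text
time: 0.52
eef_pos: [0.3687, -0.4644, 0.2306]
tcp_rot: [0.946, 0.325, -0.0, -0.001]
contact_force: [0.2, -0.4, -0.2]
opening: 0.3
time: 0.93
eef_pos: [0.4967, -0.2998, 0.2309]
tcp_rot: [0.887, 0.462, -0.0, -0.0]
contact_force: [-0.4, -0.8, -0.4]
opening: 0.006
```

```bash
python3 -m jog '{"travel":[[28,36,0],[28,36,0],[28,36,0],[28,36,0],[28,36,0]],"dr":[[0,0,3.4],[0,0,3.4],[0,0,3.4],[0,0,3.4],[0,0,3.4]],"jaw":[255,255,255,255,255]}'
python3 -m jog '{"travel":[[5,36,0],[5,36,0],[5,36,0],[5,36,0],[5,36,0]],"dr":[[0,0,3.4],[0,0,3.4],[0,0,3.4],[0,0,3.4],[0,0,3.4]],"jaw":[255,255,255,255,255]}'
python3 -m jog '{"travel":[[0,36,0],[0,36,0],[0,36,0],[0,36,0],[0,36,0]],"dr":[[0,0,3.4],[0,0,3.4],[0,0,3.4],[0,0,3.4],[0,0,3.4]],"jaw":[255,255,255,255,255]}'
python3 -m jog '{"travel":[[0,0,0],[0,0,0]],"dr":[[0,0,0],[0,0,0]],"jaw":[255,255]}'
python3 -c "
from h import *
from scipy.spatial.transform import Rotation as R
s=get_state();print(s['eef_pos'],R.from_quat(s['tcp_rot']).as_matrix().round(3))"
```

```text
time: 1.35
eef_pos: [0.6246, -0.1354, 0.2308]
tcp_rot: [0.809, 0.588, -0.0, -0.0]
contact_force: [0.6, -0.0, -1.1]
opening: 0.0
time: 1.77
eef_pos: [0.6486, 0.0444, 0.2306]
tcp_rot: [0.713, 0.701, -0.0, -0.0]
contact_force: [0.2, -0.0, 0.6]
opening: -0.003
time: 2.18
eef_pos: [0.6483, 0.2243, 0.2307]
tcp_rot: [0.602, 0.799, -0.0, -0.0]
contact_force: [0.8, -0.1, -1.0]
opening: -0.0
time: 2.35
eef_pos: [0.6481, 0.2245, 0.2304]
tcp_rot: [0.602, 0.799, -0.001, -0.0]
contact_force: [0.7, -0.5, 0.6]
opening: -0.0
[0.64812122 0.22453369 0.23038232] [[-0.276  0.961 -0.001]
 [ 0.961  0.276 -0.   ]
 [-0.    -0.001 -1.   ]]
```

The tool y axis is at 16°, square to the stopped blade. Next I move to y 0.268 and descend outside the lever, about 45 mm clear of it.

```bash
python3 -m jog '{"travel":[[0,22,0],[0,22,0],[0,0,-30],[0,0,-30],[0,0,-30]],"dr":[[0,0,0.5],[0,0,0],[0,0,0],[0,0,0],[0,0,0]],"jaw":[255,255,255,255,255]}'
python3 -m jog '{"travel":[[0,0,-20],[0,0,-20],[-8,0,0],[0,0,0],[0,0,0]],"dr":[[0,0,0],[0,0,0],[0,0,0],[0,0,0],[0,0,0]],"jaw":[255,255,255,255,255]}'
python3 - <<'E'
from h import *
t=read_camera("top")[:,:,::-1][130:290,120:330];s=read_camera("side")[:,:,::-1][190:350,130:340]
cv2.imwrite("pics/a.png",cv2.resize(np.vstack([t,s]),None,fx=1.85*1,fy=1.85,interpolation=cv2.INTER_CUBIC))
E
```

```text
time: 2.77
eef_pos: [0.6494, 0.2654, 0.1409]
tcp_rot: [0.6, 0.8, 0.0, 0.001]
contact_force: [-0.2, -0.4, -1.3]
opening: -0.004
time: 3.18
eef_pos: [0.6413, 0.2659, 0.1026]
tcp_rot: [0.6, 0.8, 0.0, 0.0]
contact_force: [0.1, 1.1, 0.6]
opening: 0.003
```

View pics/a.png

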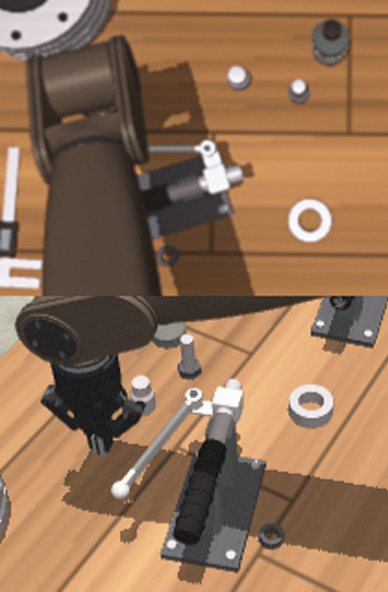

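In the side view the finger linkage flares out well beyond the tips on the jaw axis, and that flare would come near the grip. I'll turn 90° so it lies along the lever instead, and press with the narrow flank of the shut fingers.

```bash
python3 -m jog '{"travel":[[0,0,3],[0,0,0],[0,0,0],[0,0,0],[0,0,0]],"dr":[[0,0,-7],[0,0,-7],[0,0,-7],[0,0,-7],[0,0,-7]],"jaw":[255,255,255,255,255]}'
python3 -m jog '{"travel":[[0,0,0],[0,0,0],[0,0,0],[0,0,0],[0,0,0]],"dr":[[0,0,-7],[0,0,-7],[0,0,-7],[0,0,-7],[0,0,-7]],"jaw":[255,255,255,255,255]}'
python3 -m jog '{"travel":[[0,0,0],[0,0,0],[0,0,0],[0,0,0],[0,0,0]],"dr":[[0,0,-7],[0,0,-7],[0,0,-6],[0,0,0],[0,0,0]],"jaw":[255,255,255,255,255]}'
python3 - <<'E'
from h import *
print(get_state()['qpos'].round(2),get_state()['eef_pos'])
s=read_camera("side")[:,:,::-1][180:350,120:320]
w=read_camera("wrist")[:,:,::-1]
cv2.imwrite("pics/b.png",np.hstack([cv2.resize(s,(480,408),interpolation=cv2.INTER_CUBIC),cv2.resize(w,(300,408))]))
E
```

```text
time: 3.7
eef_pos: [0.6422, 0.2667, 0.1067]
tcp_rot: [0.814, 0.581, 0.002, 0.001]
contact_force: [-0.1, 0.8, -0.4]
opening: 0.0
time: 4.12
eef_pos: [0.6421, 0.2668, 0.1067]
tcp_rot: [0.951, 0.309, 0.002, 0.0]
contact_force: [-0.3, -0.3, -1.3]
opening: -0.0
time: 4.53
eef_pos: [0.6418, 0.2667, 0.1061]
tcp_rot: [0.99, 0.143, 0.001, -0.0]
contact_force: [0.1, 0.5, 0.1]
opening: 0.0
[ 0.25  0.44  1.61 -0.    1.08  1.53] [0.6418256  0.26667936 0.1060889 ]
```

View pics/b.png

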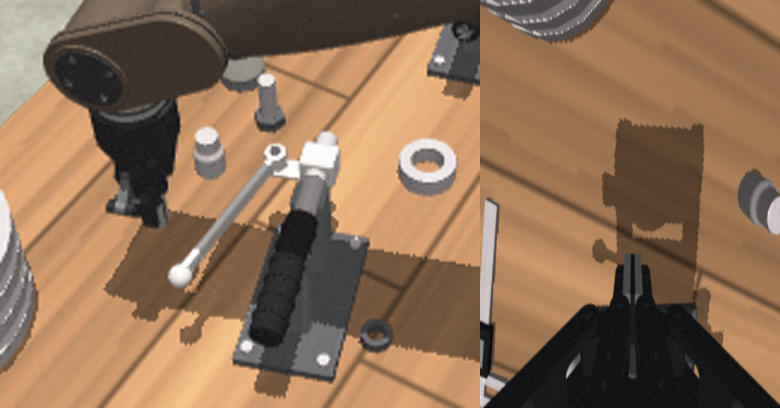

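The flare now lies along the lever and stays above it. I approach to just outside the lever, then creep while watching the force.

```bash
python3 -m jog '{"travel":[[-10,0,0],[-10,0,0],[-8,0,0],[0,0,0]],"dr":[[0,0,0],[0,0,0],[0,0,0],[0,0,0]],"jaw":[255,255,255,255]}'
python3 -m jog '{"travel":[[-5,0,0],[-5,0,0],[-5,0,0],[0,0,0]],"dr":[[0,0,0],[0,0,0],[0,0,0],[0,0,0]],"jaw":[255,255,255,255]}'
python3 -m jog '{"travel":[[-5,0,0],[-5,0,0],[0,0,0]],"dr":[[0,0,0],[0,0,0],[0,0,0]],"jaw":[255,255,255]}'
```

```text
time: 4.97
eef_pos: [0.6111, 0.2667, 0.1041]
tcp_rot: [0.99, 0.143, -0.001, 0.0]
contact_force: [0.2, -0.8, 0.7]
opening: 0.003
time: 5.3
eef_pos: [0.5971, 0.2666, 0.1043]
tcp_rot: [0.99, 0.142, -0.0, -0.0]
contact_force: [0.4, 0.5, 0.2]
opening: -0.0
time: 5.55
eef_pos: [0.5878, 0.2664, 0.1045]
tcp_rot: [0.99, 0.142, 0.001, 0.0]
contact_force: [2.8, -0.2, -1.3]
opening: 0.002
```

```bash
python3 -m jog '{"travel":[[-5,0,0],[-5,0,0],[-5,0,0],[0,0,0]],"dr":[[0,0,0],[0,0,0],[0,0,0],[0,0,0]],"jaw":[255,255,255,255]}'
python3 -m jog '{"travel":[[-3,0,0],[-2,0,0],[0,0,0]],"dr":[[0,0,0],[0,0,0],[0,0,0]],"jaw":[255,255,255]}'
python3 -m jog '{"travel":[[-2,0,0],[0,0,0]],"dr":[[0,0,0],[0,0,0]],"jaw":[255,255]}'
```

```text
time: 5.88
eef_pos: [0.5729, 0.2662, 0.1046]
tcp_rot: [0.99, 0.142, 0.001, 0.0]
contact_force: [5.3, -1.7, -1.7]
opening: -0.003
time: 6.13
eef_pos: [0.5686, 0.2662, 0.1047]
tcp_rot: [0.99, 0.142, 0.001, 0.0]
contact_force: [5.4, -1.8, -0.9]
opening: -0.004
time: 6.3
eef_pos: [0.5668, 0.2662, 0.1047]
tcp_rot: [0.99, 0.142, 0.001, 0.0]
contact_force: [6.1, -2.6, -1.0]
opening: -0.0
```

```bash
python3 -m jog '{"travel":[[-2,0,0],[0,0,0]],"dr":[[0,0,0],[0,0,0]],"jaw":[255,255]}'
python3 -m jog '{"travel":[[-1.5,0,0],[0,0,0]],"dr":[[0,0,0],[0,0,0]],"jaw":[255,255]}'
```

```text
time: 6.47
eef_pos: [0.565, 0.2662, 0.1048]
tcp_rot: [0.99, 0.142, 0.002, 0.0]
contact_force: [6.8, -2.6, -2.2]
opening: -0.002
time: 6.63
eef_pos: [0.5636, 0.2662, 0.1048]
tcp_rot: [0.99, 0.142, 0.002, 0.0]
contact_force: [6.2, -1.3, -2.4]
opening: 0.006
```

```bash
python3 -m jog '{"travel":[[-1.5,0,0],[0,0,0]],"dr":[[0,0,0],[0,0,0]],"jaw":[255,255]}'
python3 -m jog '{"travel":[[-1,0,0],[0,0,0]],"dr":[[0,0,0],[0,0,0]],"jaw":[255,255]}'
```

```text
time: 6.8
eef_pos: [0.5624, 0.2663, 0.1049]
tcp_rot: [0.99, 0.142, 0.002, 0.0]
contact_force: [6.4, -2.1, -2.6]
opening: -0.003
time: 6.97
eef_pos: [0.5615, 0.2662, 0.105]
tcp_rot: [0.99, 0.142, 0.002, 0.0]
contact_force: [7.0, -2.7, -2.0]
opening: -0.001
```

```bash
python3 -m jog '{"travel":[[-1,0,0],[0,0,0]],"dr":[[0,0,0],[0,0,0]],"jaw":[255,255]}'
python3 -m jog '{"travel":[[-1,0,0],[0,0,0]],"dr":[[0,0,0],[0,0,0]],"jaw":[255,255]}'
```

```text
time: 7.13
eef_pos: [0.5607, 0.2661, 0.1051]
tcp_rot: [0.99, 0.142, 0.002, 0.001]
contact_force: [7.4, -2.7, -1.3]
opening: 0.002
time: 7.3
eef_pos: [0.5598, 0.2661, 0.1051]
tcp_rot: [0.99, 0.142, 0.003, 0.0]
contact_force: [7.3, -2.6, -1.4]
opening: 0.001
```

```bash
python3 -m jog '{"travel":[[-1,0,0],[0,0,0]],"dr":[[0,0,0],[0,0,0]],"jaw":[255,255]}'
python3 -m jog '{"travel":[[-1,0,0],[0,0,0]],"dr":[[0,0,0],[0,0,0]],"jaw":[255,255]}'
```

```text
time: 7.47
eef_pos: [0.5594, 0.2661, 0.1052]
tcp_rot: [0.99, 0.142, 0.003, 0.001]
contact_force: [8.5, -2.2, -2.3]
opening: -0.001
time: 7.63
eef_pos: [0.5594, 0.2661, 0.1053]
tcp_rot: [0.99, 0.142, 0.005, 0.001]
contact_force: [11.3, -1.8, -5.1]
opening: 0.004
```

```bash
python3 - <<'E'
from h import *
s=read_camera("side")[:,:,::-1][220:350,170:320]
t=read_camera("top")[:,:,::-1][180:290,140:290]
cv2.imwrite("pics/c.png",cv2.resize(np.vstack([s,t]),None,fx=2.5,fy=2.5,interpolation=cv2.INTER_CUBIC))
E
```

```text
(no output)
```

View pics/c.png

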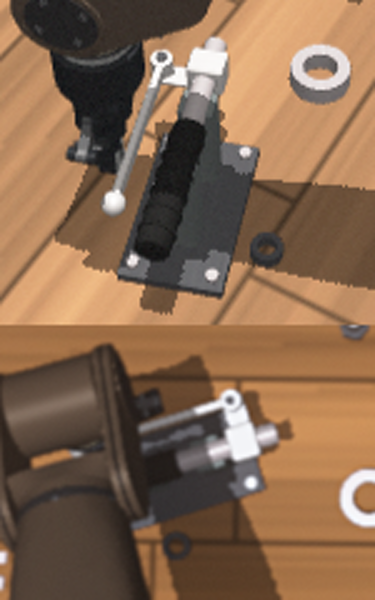

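The lever is at its stop. The TCP stalls at x=0.5594 (predicted 0.5595), the force rises to 11 N, and the blade looks parallel to the bar with a gap. I'll hold briefly, then retreat to let it spring back.

```bash
python3 -m jog '{"travel":[[-0.5,0,0],[0,0,0],[0,0,0],[0,0,0],[0,0,0]],"dr":[[0,0,0],[0,0,0],[0,0,0],[0,0,0],[0,0,0]],"jaw":[255,255,255,255,255]}'
python3 -m jog '{"travel":[[10,0,0],[10,0,0],[15,0,0],[15,0,0],[7,0,0]],"dr":[[0,0,0],[0,0,0],[0,0,0],[0,0,0],[0,0,0]],"jaw":[255,255,255,255,255]}'
python3 -m jog '{"travel":[[0,0,0],[0,0,0],[0,0,0],[0,0,0],[0,0,0]],"dr":[[0,0,0],[0,0,0],[0,0,0],[0,0,0],[0,0,0]],"jaw":[255,255,255,255,255]}'
python3 - <<'E'
from h import *
s=read_camera("side")[:,:,::-1][220:350,170:320]
cv2.imwrite("pics/d.png",cv2.resize(s,None,fx=3,fy=3,interpolation=cv2.INTER_CUBIC))
E
```

```text
time: 8.15
eef_pos: [0.5594, 0.2661, 0.1053]
tcp_rot: [0.99, 0.142, 0.005, 0.0]
contact_force: [12.9, -3.9, -4.1]
opening: -0.003
time: 8.57
eef_pos: [0.6127, 0.267, 0.1043]
tcp_rot: [0.99, 0.142, -0.001, -0.001]
contact_force: [-0.2, -0.2, 0.0]
opening: -0.0
time: 8.98
eef_pos: [0.6116, 0.2667, 0.1042]
tcp_rot: [0.99, 0.142, -0.0, -0.0]
contact_force: [0.4, 0.1, -0.2]
opening: 0.001
```

View pics/d.png

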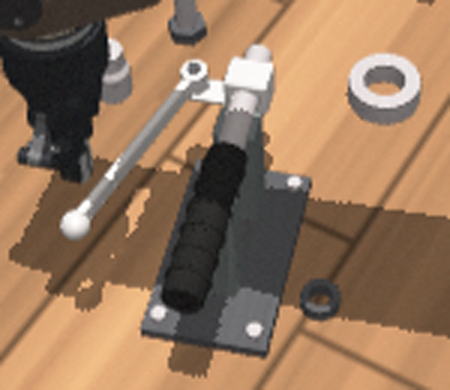

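The lever is fully out: the ball is at side pixel (195,294), the same as at the start, and the fingers are clear with zero force. Now the second press, with the same total travel (57 mm).

```bash
python3 -m jog '{"travel":[[-10,0,0],[-8,0,0],[-8,0,0],[-8,0,0],[-7,0,0]],"dr":[[0,0,0],[0,0,0],[0,0,0],[0,0,0],[0,0,0]],"jaw":[255,255,255,255,255]}'
python3 -m jog '{"travel":[[-5,0,0],[-3,0,0],[-2,0,0],[-2,0,0],[-1,0,0]],"dr":[[0,0,0],[0,0,0],[0,0,0],[0,0,0],[0,0,0]],"jaw":[255,255,255,255,255]}'
```

```text
time: 9.45
eef_pos: [0.5715, 0.2659, 0.1046]
tcp_rot: [0.99, 0.142, 0.001, 0.001]
contact_force: [5.3, -1.7, -1.4]
opening: -0.001
time: 9.87
eef_pos: [0.56, 0.2659, 0.1052]
tcp_rot: [0.99, 0.142, 0.003, 0.001]
contact_force: [7.4, -1.9, -1.8]
opening: -0.0
```

```bash
python3 -m jog '{"travel":[[-1,0,0],[-1,0,0],[-1,0,0],[0,0,0],[0,0,0]],"dr":[[0,0,0],[0,0,0],[0,0,0],[0,0,0],[0,0,0]],"jaw":[255,255,255,255,255]}'
python3 -m jog '{"travel":[[0,0,0],[0,0,0],[0,0,0],[0,0,0],[0,0,0]],"dr":[[0,0,0],[0,0,0],[0,0,0],[0,0,0],[0,0,0]],"jaw":[255,255,255,255,255]}'
python3 - <<'E'
from h import *
s=read_camera("side")[:,:,::-1];t=read_camera("top")[:,:,::-1]
cv2.imwrite("pics/e.png",np.vstack([cv2.resize(s[220:350,170:320],(450,390)),t[130:290,90:540]]))
E
```

```text
time: 10.28
eef_pos: [0.5595, 0.2659, 0.1054]
tcp_rot: [0.99, 0.142, 0.006, 0.001]
contact_force: [12.6, -1.8, -6.1]
opening: 0.002
time: 10.7
eef_pos: [0.5595, 0.2659, 0.1053]
tcp_rot: [0.99, 0.142, 0.006, 0.001]
contact_force: [12.7, -2.6, -5.4]
opening: -0.004
```

View pics/e.png

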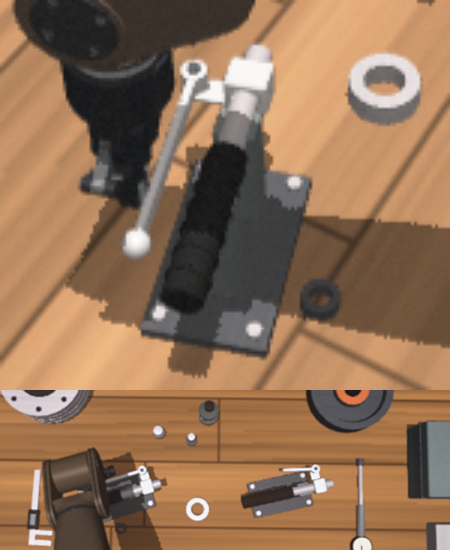

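The lever is parallel to the bar and stopped short of it, held steadily at about 13 N. The throttle and all the loose items look unmoved, so I'm handing in.

```bash
python3 -c "
from plant import *
print(sign_off())"
```

```text
the job is handed in; nothing more can be done
None
```

I pressed the brake lever to its stop with the flank of the shut fingers, from its outer side. I then let it spring back fully, pressed it to the stop again, and handed in while still holding it there, about 11 s into the 35 s allowed. No verdict was reported.

- **At the stop:** both times the tool stalled at x = 0.559–0.560 m, where I had predicted the stop at 0.5595 m. The push there was a steady 13–15 N, well under the 40 N limit. The last picture shows the blade parallel to the bar with a clear gap to the grip.
- **Spring-back:** the force dropped to zero and the ball returned to its starting pixel.
- **Surroundings:** the throttle and loose things look unmoved, but I judged that by eye and measured no displacements. The joint angle and contacts with individual parts could not be read directly.
- **Change of plan:** I first meant to press with the back of a finger. The pictures showed the finger linkage would come close to the grip, so I turned the tool 90° before touching the lever.

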